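# Bed a block down onto its riser bars in the drill vise

## Robot

A 6-joint arm with a two-finger parallel gripper is mounted at the origin on the work surface. World frame = base frame: x ahead of the robot, y to its left, z up, the work surface at z = 0. Lengths are in m, angles in rad, forces in N, time in s.
With the tool pointing down it reaches from about 0.3 to 0.775 m from the base axis. Payload 14.6 kg.
Tool frame: the origin (TCP) lies at the very end of the fingers, on their centre line; the grasp point (between the pads) lies 19 mm behind it (pinch_z is the distance from the TCP to the grasp point, in m); z points along the fingers, y is the direction in which the jaws open and shut (so a half turn about z gives the same grasp; the last joint's range is limited). The gripper opens to 94 mm and grips with 3 to 60 N. Pads are 16 mm wide; open, the fingers measure 119 mm over their backs; the gripper's body (75 mm by 177 mm) begins 78 mm behind the grasp point.
Start: joints at [1.127, 0.3, 1.521, -0, 1.321, -0.067], TCP at [0.202, 0.511, 0.205] pointing down, gripper open.
Joint ranges: [-3.03, 3.03], [-0.79, 2.21], [0.23, 2.52], [-1.04, 4.18], [0, 3.07], [-2.55, 2.55]. Speed limits (rad/s): [2.22, 2.22, 2.57, 3.14, 3.14, 3.14].

## Interface

Orientations are given as [roll, pitch, yaw] about the fixed x, y, z axes, in that order (R = Rz(yaw) Ry(pitch) Rx(roll)).
In Python, from station import get_obs, camera, hand_in, pinch_z gives the robot as it stands.
- The arm moves only by the tool servo_tool, never from a script. Its argument "moves" is a list that holds one entry, the list of rows, each a list of 7 numbers: the turn, a rotation vector about the tool's x, y, z normalised to -1 to 1, where 1 is pi/2 rad, then the shift along the tool's x, y, z normalised to -1 to 1, where 1 is 500 mm, then the closure, from 0 (fully open) to 1 (shut). In form: [[[rx, ry, rz, x, y, z, hand], ...]]. A call has 1 to 12 rows; each row is the pose to reach, as a shift and turn from the pose measured when the call began, along the tool's axes at that moment; what a row does not reach only later rows make up. A row lasts 1/12 s, in which the tool goes at most 41.7 mm and 7.16 degrees, less where a joint would pass 70% of its speed; a pose out of reach is approached as far as the arm can. A call with a number of a shift or a turn outside -1 to 1 is refused whole. A call with a gripper value outside its range is refused whole. The fingers move at their own pace and stop on an object; "squeeze" is the grip in N (left out, the last holds). Time passes only in rows, so rows that repeat a pose let the fingers close. It gives the time, the measured TCP pose, the force and the opening at its end, in the units of the state.
- get_obs(): the state, without advancing time (a new reading comes with each control period).
- camera(name): name is "side" or "top"; returns a dict with "color" (480x640x3 uint8, red, green, blue), "intrinsics" (3x3 intrinsics, pixels), "rvec" (rotation vector, rad) and "tvec" (3), from world to camera coordinates, as OpenCV has them. Camera axes: x right, y down, z forward; pixel columns grow to the right and rows downward; lengths in m; the calibration is good to about 2 mm. A picture is of the moment at which its call begins. There is no depth.
- hand_in(): hands the job in, once; it reports no verdict.
The state is a dict: "time_s": time; "qpos": joint angles; "joint_vel": joint speeds; "tau": joint torques, N m; "ee_pos": TCP position; "eef_rot": TCP orientation; "force": force on the tool from outside, world axes, zero at the start; "moment": the same for the moment, N m; "grip_width": finger opening in m.
Only numpy, scipy, OpenCV 4.12 (cv2) and the standard library are available. Lean on these libraries where they do the work, as an engineer would, in place of code of your own. Each camera call takes 0.05 s, during which the arm holds its last target.

## Task

Slide both loose riser bars in under the block until their heads stop against the ends of the vise, then press the lifted and tilted aluminium block down, firmly but gently, until it sits level on both bars and pinches each so that it can no longer slide. Last, nudge the head of one bar lightly to feel that it is held fast, leave both bars home, and do not disturb the other things on the bench.

Things in the scene. Friction and masses are not known exactly. Their poses are not given: they have to be found in the camera images.
- vise: Grey low drill vise, bolted down on packing 2 to 14 mm high. Origin: centre of its underside, below the middle of the jaw gap; z up, y along the jaws (robot's left), x away from the robot. Bed 40 mm high, end faces at y = +60 and -60 mm. Jaws: 100 mm long, tops 78 mm above the origin, each 31 mm thick (x), gap 47 mm between them. Screw and cross handle towards the robot, to x = -130 mm. Place and turn vary.
- work: Aluminium block with two small holes on top, 46 (x) by 110 (y) by 36 mm high, nipped between the jaws. Origin: centre of its underside; axes as the vise's. Springy rubber pads under its ends, 1.5 to 10.5 mm thick (both alike, not known beforehand), so the height at which it beds must be felt. Starts 1 to 18 mm too high, tilted up to 0.06 rad about x. Jaw friction holds it. Bedded, its top is 89 to 99 mm above the vise's origin.
- work_end_left (a point): Point on the block's top, above the left bar, on the centreline 42 mm from the middle towards the left (+y): where to press that end. The end creeps down under about 7 to 12 N and stays where it is left. After it meets the bar, a push of 17 to 24 N, let go, leaves the bar pinched; over 30 N is too rough.
- work_end_right (a point): The same point above the right bar, 42 mm from the middle towards the right (-y). Pressing one end can move the other a little, so press the ends in turn, each again if need be.
- bar_left: Loose steel riser bar, 0.27 kg, flat on the vise bed under the block's left (+y) half. Tongue 40 (x) by 55 (y) by 12 mm thick, running to -y. Origin: on the tongue's underside and centreline, at the head's inner face. Home: that face against the bed's end face, origin 60 mm from the vise's centre. Starts 6 to 15 mm short of home, with 3 mm side play. Pinched by the block, it stays under a 2 N nudge.
- bar_right: Loose steel riser bar, 0.27 kg, flat on the vise bed under the block's right (-y) half. Tongue 40 (x) by 55 (y) by 12 mm thick, running to +y. Origin: on the tongue's underside and centreline, at the head's inner face. Home: that face against the bed's end face, origin 60 mm from the vise's centre. Starts 6 to 15 mm short of home, with 3 mm side play. Pinched by the block, it stays under a 2 N nudge.
- bar_left_head (a point): Centre of the left bar's head, the steel plate outside the vise end: 30 mm wide (x), 10 mm thick (y), 32 mm tall, from 8 mm below the bed's surface to 24 mm above it. Push its outer face (5 mm outward of this point) to send the bar home, its side edge to nudge it. A push over 30 N is too rough.
- bar_right_head (a point): Centre of the right bar's head, the steel plate outside the vise end: 30 mm wide (x), 10 mm thick (y), 32 mm tall, from 8 mm below the bed's surface to 24 mm above it. Push its outer face (5 mm outward of this point) to send the bar home, its side edge to nudge it. A push over 30 N is too rough.
- jar: Clear plastic jar with a black lid, 60 mm across, 75 mm high, standing left of the vise; bystander. Origin: centre of its underside.
- carton: Closed cardboard carton, 100 x 140 x 60 mm, right of the vise; bystander. Origin: centre of its underside.
- driver: Screwdriver lying on the bench beyond the vise on the left; bystander.
Not all that is in view belongs to the job. What is shaped like the bar_right but red is not meant.

How it is judged:
By the outcome, as a careful person would: the job done as asked, in the order asked, and still so for the second after the job is handed in, with the robot touching nothing.
It also fails if it takes over 58 s, if anything falls off the work surface, if the arm or the gripper's body presses on something with over 40 N, if the wrist force passes 120 N, or if a joint passes its speed limit or range.

## Working session

There is one attempt and no reset: what is moved stays moved. The work goes in short steps, Python scripts to look and compute and a tool call to move; the robot and the scene stay as the last step left them, time stands still between calls to the robot, and variables do not carry over. Pictures are saved under pics/ and viewed, and the job is handed in when it is done.

Besides the shell and the picture viewer there is one more tool, called after "Emit:" as name(argument=value, ...), one argument or row to a line, values as JSON. servo_tool: Moves the arm, as the interface text tells. Scaled input: -1 to 1 covers 500 mm each way for a shift and pi/2 rad each way for a turn. Its arguments: {"type":"object","properties":{"moves":{"type":"array"},"squeeze":{"type":"number"}},"required":["moves"]}

```bash
ls; mkdir -p pics
python3 - <<'E'
from station import *
import cv2,numpy as np
print(get_obs(),pinch_z)
for n in("side","top"):
    c=camera(n); cv2.imwrite(f"pics/{n}0.png",c["color"][:,:,::-1]); print(n,c["intrinsics"],c["rvec"],c["tvec"])
    np.savez(f"{n}.npz",**c)
E
```

```text
pics
{'time_s': 0.0, 'qpos': array([ 1.12739231e+00,  3.00467061e-01,  1.52158579e+00, -2.70229544e-06,
        1.32069335e+00, -6.66038600e-02]), 'joint_vel': array([ 0.00106376, -0.00142828, -0.00016876,  0.00059898, -0.00072599,
       -0.00052892]), 'tau': array([ 2.44568961e-03, -5.31792426e+01, -3.52738631e+01,  7.09601655e-02,
        2.43238185e-02, -9.08681454e-05]), 'ee_pos': array([0.20226298, 0.5111752 , 0.20488655]), 'eef_rot': array([-3.14044148e+00, -7.41626077e-05,  2.76479312e+00]), 'force': array([ 0.14882745, -0.1039502 ,  0.43292132]), 'moment': array([-0.01875248, -0.03893937,  0.02798716]), 'grip_width': 0.09445802650995845} 0.0188
side [[571.883291     0.         309.14318842]
 [  0.         571.883291   239.81832182]
 [  0.           0.           1.        ]] [ 0.43142669 -2.83080179  1.0613807 ] [0.47237524 0.19135785 1.09221091]
top [[447.13689592   0.         316.98151401]
 [  0.         447.13689592 236.4282349 ]
 [  0.           0.           1.        ]] [ 2.12852437 -2.17793614  0.14543396] [-0.00521091  0.5002716   1.12803187]
```

View pics/side0.png

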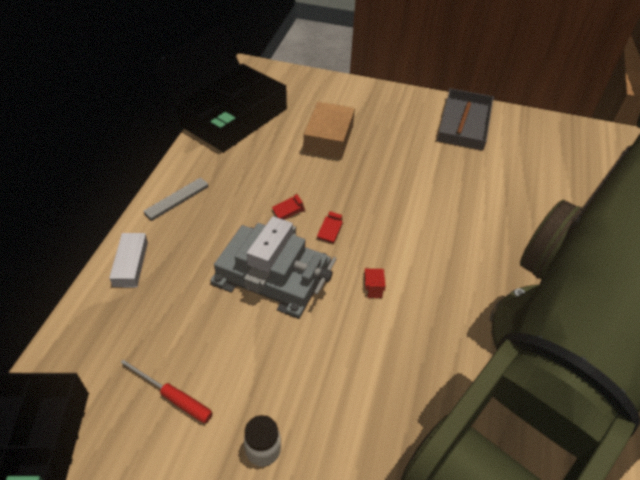

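View pics/top0.png

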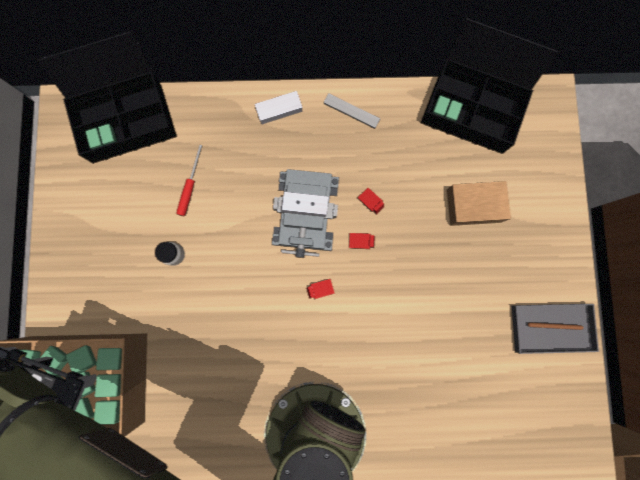

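The vise shows at about (305,212) in the top view and (272,262) in the side view. The heads stand out at its left and right ends. The red pieces are decoys. I'll enlarge both views.

Run:
```python
import cv2
a=cv2.imread("pics/top0.png")[160:265,255:395]; cv2.imwrite("pics/topc.png",cv2.resize(a,None,fx=5.6,fy=5.6,interpolation=cv2.INTER_CUBIC))
a=cv2.imread("pics/side0.png")[185:325,185:345]; cv2.imwrite("pics/sidec.png",cv2.resize(a,None,fx=4.25,fy=4.25,interpolation=cv2.INTER_CUBIC))
```

```text
(no output)
```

View pics/topc.png

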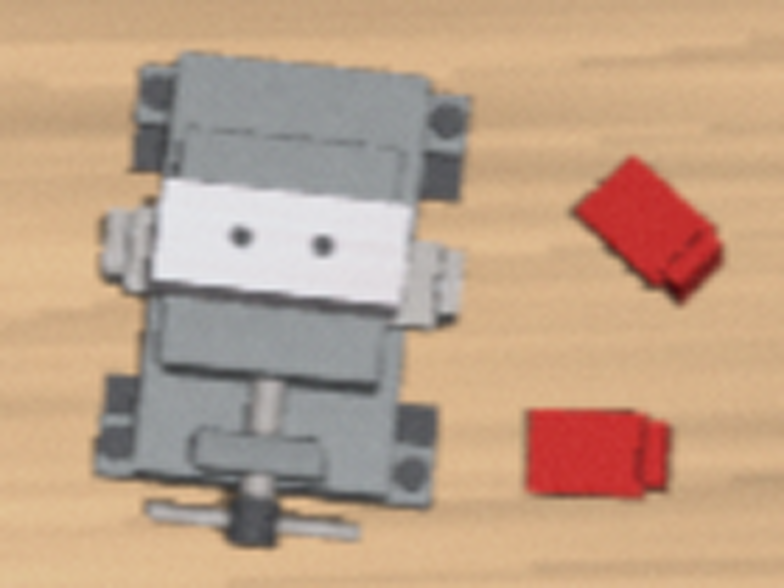

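View pics/sidec.png

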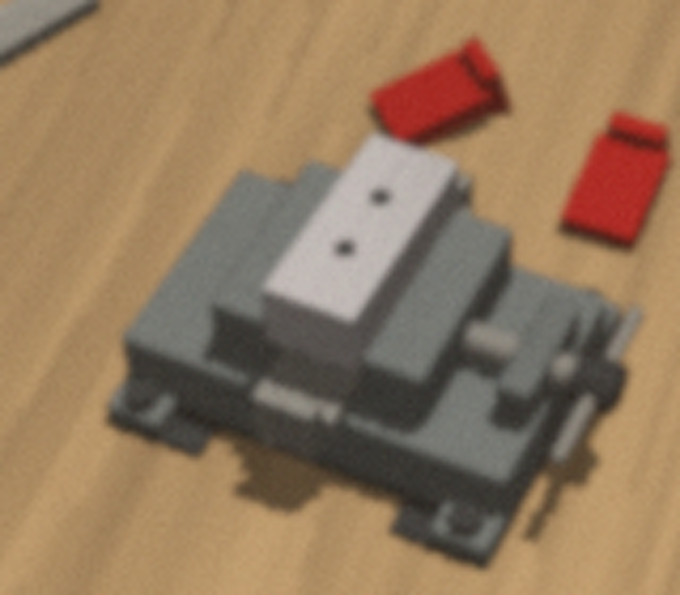

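```bash
cat > h.py <<'E'
import numpy as np,cv2
from scipy.optimize import least_squares
C={n:dict(np.load(f"{n}.npz")) for n in("side","top")}
def proj(n,P):
    c=C[n];return cv2.projectPoints(np.atleast_2d(P).astype(float),c["rvec"],c["tvec"],c["intrinsics"],None)[0].reshape(-1,2)
T=lambda u,v:np.array([u/5.6+255-.4,v/5.6+160-.4])
S=lambda u,v:np.array([u/4.25+185-.4,v/4.25+185-.4])
def tri(a,b):
    Ms=[]
    for n in("top","side"):
        c=C[n];Ms.append(c["intrinsics"]@np.c_[cv2.Rodrigues(c["rvec"])[0],c["tvec"]])
    X=cv2.triangulatePoints(Ms[0],Ms[1],a.reshape(2,1),b.reshape(2,1))[:,0];X=X[:3]/X[3]
    e=[np.linalg.norm(proj("top",X)-a),np.linalg.norm(proj("side",X)-b)]
    return X,e
E
python3 - <<'E'
from h import *
np.set_printoptions(precision=4,suppress=True)
pts={"hL":(T(241,237),S(345,247)),"hR":(T(322,245),S(380,197)),"FL":(T(165,180),S(265,292)),"FR":(T(412,205),S(378,137)),"NR":(T(398,306),S(462,165)),"NL":(T(153,282),S(348,320)),
"jawNL":(T(163,365),S(425,378)),"jawNR":(T(376,382),S(510,237)),"bedFL":(T(182,55),S(128,347)),"bedNL":(T(135,475),S(513,480)),"bedFR":(T(428,78),S(245,175)),
"headLfar":(T(107,210),S(258,385)),"headLnear":(T(102,278),S(340,415))}
for k,(a,b) in pts.items():print(k,*tri(a,b))
def f(p,out=False):
    x,y,z,yaw,h,t,dy=p;r=[]
    c,s=np.cos(yaw),np.sin(yaw)
    W=lambda q:np.array([x+c*q[0]-s*q[1],y+s*q[0]+c*q[1],z+q[2]])
    ct,st=np.cos(t),np.sin(t)
    B=lambda u,v,w:W((u,dy+ct*v-st*w,h+st*v+ct*w))
    M={"FL":B(.023,.055,.036),"FR":B(.023,-.055,.036),"NR":B(-.023,-.055,.036),"NL":B(-.023,.055,.036),"jawNL":W((-.0545,.05,.078)),"jawNR":W((-.0545,-.05,.078))}
    for k,m in M.items():
        r+=list(proj("top",m)[0]-pts[k][0])+list(proj("side",m)[0]-pts[k][1])
    r.append(dy/.002)
    for k,sg in(("bedFL",1),("bedFR",-1),("bedNL",1)):
        X=tri(*pts[k])[0]; 
        r+=[(-s*(X[0]-x)+c*(X[1]-y)-sg*.06)/.002,(X[2]-z-.04)/.002]
    return np.array(r)
s=least_squares(f,[.55,0,.008,0,.06,0,0]);print(s.x,s.fun.round(1))
cov=np.linalg.inv(s.jac.T@s.jac);print(np.sqrt(np.diag(cov)))
E
```

```text
hL [0.5744 0.0287 0.1129] [np.float64(0.43919812125773056), np.float64(0.3440888395124521)]
hR [ 0.5703 -0.0065  0.1105] [np.float64(0.5282145489497546), np.float64(0.40592245913726765)]
FL [0.6007 0.0617 0.1096] [np.float64(0.6989829454791071), np.float64(0.5584020202102157)]
FR [ 0.5867 -0.0467  0.1051] [np.float64(1.2538173495140288), np.float64(0.9443905333340944)]
NR [ 0.542  -0.0392  0.108 ] [np.float64(0.9153114085292579), np.float64(0.6920539602105482)]
NL [0.5576 0.0677 0.1124] [np.float64(0.4581987910345561), np.float64(0.36683355925816163)]
jawNL [0.5242 0.0658 0.0821] [np.float64(0.20144955346186916), np.float64(0.16245307106897433)]
jawNR [ 0.5144 -0.0291  0.0774] [np.float64(0.471003153821016), np.float64(0.3606500205111711)]
bedFL [0.6772 0.0577 0.0364] [np.float64(1.0702988630672985), np.float64(0.8637850670515965)]
bedNL [0.4784 0.0818 0.0452] [np.float64(0.6126860592338804), np.float64(0.5032336560435428)]
bedFR [ 0.6625 -0.0577  0.0414] [np.float64(0.8920792506265138), np.float64(0.6762564262098142)]
headLfar [0.595  0.0901 0.0794] [np.float64(0.558706787228085), np.float64(0.4563486262463354)]
headLnear [0.5591 0.0923 0.0761] [np.float64(2.72204646967456), np.float64(2.239949017952373)]
[ 0.5727  0.0115  0.0011 -0.12    0.0704  0.058   0.0006] [ 0.   0.1 -1.2 -0.6  0.4  0.5 -1.8 -0.4  1.1  0.7 -0.8  0.1  0.1  0.2
  1.1  0.7 -0.6  0.3 -0.6  1.6  1.1  1.1  0.9 -1.4  0.3 -0.8 -2.4  1.
  0.1 -0.8  2. ]
[0.0007 0.0008 0.001  0.0079 0.0021 0.0237 0.0013]
```

Run:
```python
from h import *
x,y,z,yaw,h,t,dy=0.5727,0.0115,0.0025,-0.12,0.069,0.055,0
c,s=np.cos(yaw),np.sin(yaw)
def W(q):
    q=np.atleast_2d(q);return np.c_[x+c*q[:,0]-s*q[:,1],y+s*q[:,0]+c*q[:,1],z+q[:,2]]
for n,(u0,v0,w,hh,k) in {"top":(265,185,85,45,9),"side":(200,205,115,95,6)}.items():
    im=cv2.imread(f"pics/{n}0.png")[v0:v0+hh,u0:u0+w]
    im=cv2.resize(im,None,fx=k,fy=k,interpolation=cv2.INTER_CUBIC)
    raw=im.copy()
    for sg in(1,-1):
        for d,col in((6,(0,0,255)),(15,(0,255,0))):
            a=.06+d/1000
            P=proj(n,W([(sx*.015,sg*(a+e),.064) for sx,e in((1,0),(1,.01),(-1,.01),(-1,0))]))
            Q=((P-[u0,v0]+.5)*k).astype(np.int32)
            cv2.polylines(im,[Q],True,col,1)
    cv2.imwrite(f"pics/{n}z.png",im);cv2.imwrite(f"pics/{n}raw.png",raw)
```

```text
(no output)
```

View pics/topz.png

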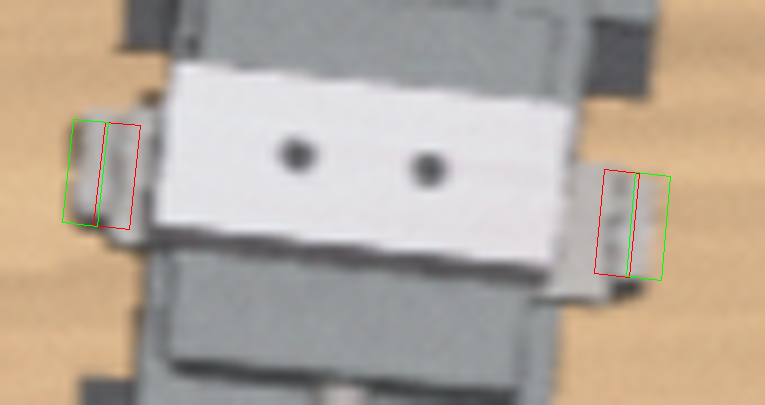

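View pics/sidez.png

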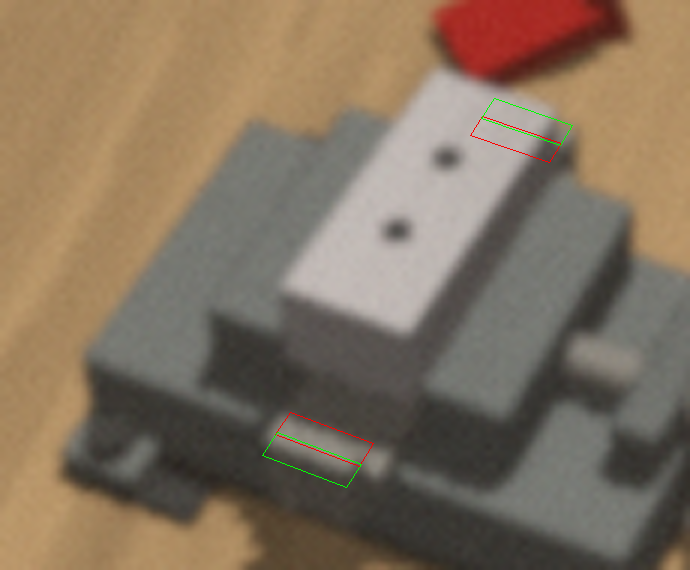

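```bash
cat >> h.py <<'E'
from scipy.spatial.transform import Rotation as R
VX,VY,VYAW=0.5727,0.0115,-0.12
def vw(a,b):
    c,s=np.cos(VYAW),np.sin(VYAW);return VX+c*a-s*b,VY+s*a+c*b
def wv(X,Y):
    c,s=np.cos(VYAW),np.sin(VYAW);dx,dy=X-VX,Y-VY;return c*dx+s*dy,-s*dx+c*dy
def go(a,b,z,yaw=np.pi+VYAW):
    from station import get_obs
    o=get_obs();R0=R.from_euler("xyz",o["eef_rot"]);X,Y=vw(a,b)
    d=R0.inv().apply(np.array([X,Y,z])-o["ee_pos"])/.5
    w=(R0.inv()*R.from_euler("xyz",[np.pi,0,yaw])).as_rotvec()/(np.pi/2)
    print("row",np.r_[w,d].round(4).tolist(),"vise xy",np.round(wv(*o["ee_pos"][:2]),4),"F",o["force"].round(2),"t",round(o["time_s"],2))
E
python3 -c "
from h import *
go(.001,.110,.17)"
```

```text
row [-0.0006, -0.0001, -0.1635, -1.0027, -0.4434, 0.0703] vise xy [-0.4276  0.4518] F [0.73 1.09 0.58] t 0.1
```

Emit:
servo_tool(
  moves=[
    [[0,0,-0.1635,-1.0,-0.4434,0.0,1],[0,0,-0.1635,-1.0,-0.4434,0.0,1],[0,0,-0.1635,-1.0,-0.4434,0.0,1],[0,0,-0.1635,-1.0,-0.4434,0.0,1],[0,0,-0.1635,-1.0,-0.4434,0.0,1],[0,0,-0.1635,-1.0,-0.4434,0.0,1],[0,0,-0.1635,-1.0,-0.4434,0.0,1],[0,0,-0.1635,-1.0,-0.4434,0.0,1],[0,0,-0.1635,-1.0,-0.4434,0.0,1],[0,0,-0.1635,-1.0,-0.4434,0.0,1],[0,0,-0.1635,-1.0,-0.4434,0.0,1],[0,0,-0.1635,-1.0,-0.4434,0.0,1]],
  ],
  squeeze=20,
)

```text
time_s: 1.1
ee_pos: [0.5489, 0.1577, 0.2049]
eef_rot: [-3.141, -0.001, 3.021]
force: [0.4, 0.9, -0.9]
grip_width: 0.0176
```

```bash
python3 -c "
from h import *
go(.001,.110,.12)"
```

```text
row [-0.0007, -0.0005, -0.0001, -0.0844, -0.0644, 0.1699] vise xy [-0.0411  0.1423] F [ 0.36  0.89 -0.89] t 1.1
```

Emit:
servo_tool(
  moves=[
    [[0,0,0,-0.0844,-0.0644,0.17,1],[0,0,0,-0.0844,-0.0644,0.17,1],[0,0,0,-0.0844,-0.0644,0.25,1],[0,0,0,-0.0844,-0.0644,0.314,1],[0,0,0,-0.0844,-0.0644,0.314,1],[0,0,0,-0.0844,-0.0644,0.314,1],[0,0,0,-0.0844,-0.0644,0.314,1]],
  ],
)

```text
time_s: 1.68
ee_pos: [0.5876, 0.1209, 0.05]
eef_rot: [-3.141, 0.001, 3.022]
force: [0.2, -0.4, 0.2]
grip_width: 0.0008
```

```bash
python3 -c "
from h import *
go(.001,.100,.048)
from station import *
import cv2
for n in('side','top'):
    a=camera(n)['color'][:,:,::-1]
    a=a[150:330,160:400] if n=='side' else a[150:270,230:390]
    cv2.imwrite(f'pics/{n}1.png',cv2.resize(a,None,fx=3,fy=3,interpolation=cv2.INTER_CUBIC))
"
```

```text
row [-0.0004, 0.0006, 0.0002, 0.0013, -0.0208, 0.004] vise xy [0.0017 0.1104] F [ 0.23 -0.38  0.2 ] t 1.68
```

View pics/side1.png

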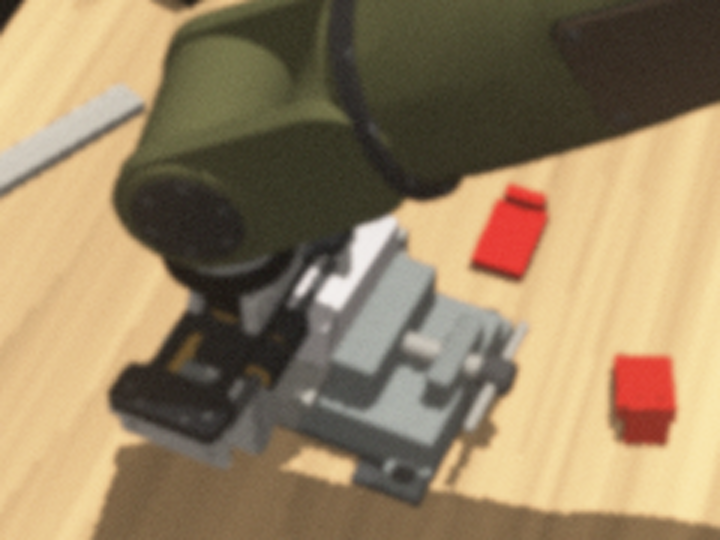

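View pics/top1.png

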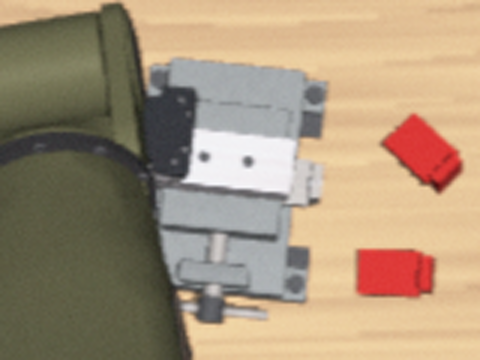

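The tool is left of the left head, with the body clear above the block. I'll ease in towards the head.

Emit:
servo_tool(
  moves=[
    [[0,0,0,0,-0.01,0.002,1],[0,0,0,0,-0.016,0.004,1],[0,0,0,0,-0.02,0.004,1],[0,0,0,0,-0.022,0.004,1]],
  ],
)

```text
time_s: 2.12
ee_pos: [0.5869, 0.1098, 0.0496]
eef_rot: [3.141, 0.004, 3.022]
force: [0.3, 0.3, -0.4]
grip_width: 0.0003
```

Emit:
servo_tool(
  moves=[
    [[0,0,0,0,-0.002,0,1],[0,0,0,0,-0.004,0,1],[0,0,0,0,-0.006,0,1]],
  ],
)

```text
time_s: 2.37
ee_pos: [0.5865, 0.1067, 0.0496]
eef_rot: [3.141, 0.004, 3.022]
force: [0.1, -0.0, -0.5]
grip_width: 0.0004
```

Emit:
servo_tool(
  moves=[
    [[0,0,0,0,-0.002,0,1],[0,0,0,0,-0.004,0,1],[0,0,0,0,-0.006,0,1]],
  ],
)

```text
time_s: 2.62
ee_pos: [0.5862, 0.1037, 0.0496]
eef_rot: [3.141, 0.004, 3.022]
force: [0.4, 0.9, 0.4]
grip_width: 0.0003
```

Emit:
servo_tool(
  moves=[
    [[0,0,0,0,-0.002,0,1],[0,0,0,0,-0.004,0,1],[0,0,0,0,-0.006,0,1],[0,0,0,0,-0.008,0,1]],
  ],
)

```text
time_s: 2.95
ee_pos: [0.5857, 0.0997, 0.0496]
eef_rot: [3.141, 0.004, 3.022]
force: [0.1, 1.4, 0.2]
grip_width: 0.0007
```

Emit:
servo_tool(
  moves=[
    [[0,0,0,0,-0.002,0,1],[0,0,0,0,-0.004,0,1],[0,0,0,0,-0.006,0,1]],
  ],
)

```text
time_s: 3.2
ee_pos: [0.5853, 0.0966, 0.0496]
eef_rot: [3.141, 0.004, 3.022]
force: [0.2, 0.9, 0.5]
grip_width: 0.0004
```

Emit:
servo_tool(
  moves=[
    [[0,0,0,0,-0.002,0,1],[0,0,0,0,-0.004,0,1],[0,0,0,0,-0.005,0,1]],
  ],
)

```text
time_s: 3.45
ee_pos: [0.585, 0.094, 0.0496]
eef_rot: [3.141, 0.004, 3.022]
force: [-0.1, 1.3, -0.2]
grip_width: 0.0004
```

Emit:
servo_tool(
  moves=[
    [[0,0,0,0,-0.002,0,1],[0,0,0,0,-0.003,0,1]],
  ],
)

```text
time_s: 3.62
ee_pos: [0.585, 0.0936, 0.0498]
eef_rot: [3.139, 0.005, 3.022]
force: [2.0, 12.3, -0.5]
grip_width: 0.0003
```

Emit:
servo_tool(
  moves=[
    [[0,0,0,0,-0.002,0,1],[0,0,0,0,-0.003,0,1]],
  ],
)

```text
time_s: 3.78
ee_pos: [0.585, 0.0936, 0.05]
eef_rot: [3.137, 0.005, 3.022]
force: [1.4, 14.8, -0.3]
grip_width: 0.0006
```

Emit:
servo_tool(
  moves=[
    [[0,0,0,0,-0.002,0,1],[0,0,0,0,-0.003,0,1]],
  ],
)

```text
time_s: 3.95
ee_pos: [0.5851, 0.0935, 0.0501]
eef_rot: [3.134, 0.006, 3.022]
force: [1.8, 15.3, -0.3]
grip_width: 0.0005
```

Emit:
servo_tool(
  moves=[
    [[0,0,0,0,-0.002,0,1]],
  ],
)

```text
time_s: 4.03
ee_pos: [0.5851, 0.0936, 0.0502]
eef_rot: [3.133, 0.006, 3.022]
force: [0.8, 6.9, -0.9]
grip_width: 0.0006
```

The left bar is home: it stopped solid at 12–15 N, with the finger face at vise y ≈ 70 mm as expected. I'll retreat and go over to the right bar.

Emit:
servo_tool(
  moves=[
    [[0.005,0,0,0,0.03,0,1],[0.005,0,0,0,0.03,-0.08,1],[0.005,0,0,0,0.03,-0.16,1],[0.005,0,0,0,0.03,-0.22,1],[0.005,0,0,0,-0.05,-0.22,1],[0.005,0,0,0,-0.13,-0.22,1],[0.005,0,0,0,-0.21,-0.22,1],[0.005,0,0,0,-0.29,-0.22,1],[0.005,0,0,0,-0.386,-0.22,1],[0.005,0,0,0,-0.386,-0.22,1],[0.005,0,0,0,-0.386,-0.22,1]],
  ],
)

```text
time_s: 4.95
ee_pos: [0.5609, -0.1012, 0.1585]
eef_rot: [3.141, 0.006, 3.019]
force: [-0.1, 1.0, -0.4]
grip_width: 0.0004
```

```bash
python3 -c "
from h import *
go(0,-.110,.048)
from station import *
import cv2
for n in('side','top'):
    a=camera(n)['color'][:,:,::-1]
    a=a[150:330,160:400] if n=='side' else a[150:270,230:390]
    cv2.imwrite(f'pics/{n}2.png',cv2.resize(a,None,fx=3,fy=3,interpolation=cv2.INTER_CUBIC))
"
```

```text
row [0.0005, 0.0039, -0.0017, 0.0049, 0.0065, 0.2209] vise xy [ 0.0018 -0.1133] F [-0.05  0.99 -0.39] t 4.95
```

View pics/side2.png

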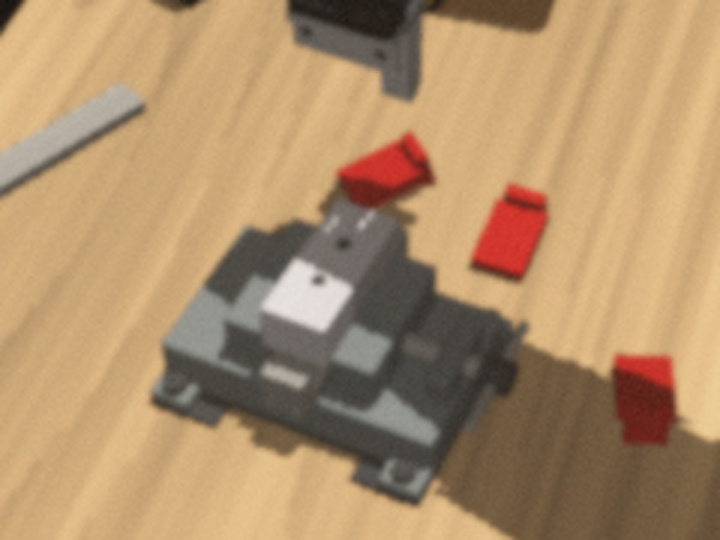

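View pics/top2.png

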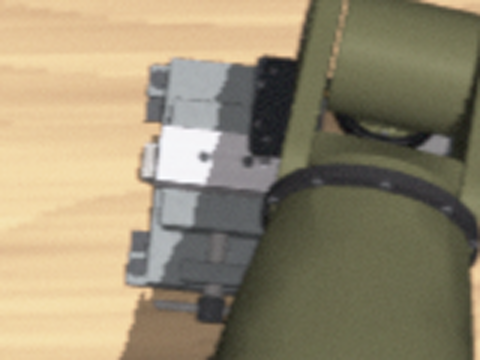

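The left head (top crop ~(148,160)) now sits against the vise end. The tool is right of the right head, so I'll descend and push +y.

Emit:
servo_tool(
  moves=[
    [[0,0.004,0,0.005,0,0.08,1],[0,0.004,0,0.005,0,0.16,1],[0,0.004,0,0.005,0,0.217,1],[0,0.004,0,0.005,0,0.217,1],[0,0.004,0,0.005,0.008,0.217,1],[0,0.004,0,0.005,0.012,0.217,1]],
  ],
)

```text
time_s: 5.55
ee_pos: [0.5615, -0.091, 0.052]
eef_rot: [3.141, 0.002, 3.023]
force: [-0.2, -0.8, 0.3]
grip_width: 0.0002
```

Emit:
servo_tool(
  moves=[
    [[0,0,0,0,0.002,0,1],[0,0,0,0,0.004,0,1],[0,0,0,0,0.006,0,1],[0,0,0,0,0.008,0,1],[0,0,0,0,0.01,0,1],[0,0,0,0,0.012,0,1]],
  ],
)

```text
time_s: 6.05
ee_pos: [0.5622, -0.085, 0.0522]
eef_rot: [3.141, 0.002, 3.023]
force: [-0.3, -0.8, -0.9]
grip_width: 0.0005
```

Emit:
servo_tool(
  moves=[
    [[0,0,0,0,0.002,0,1],[0,0,0,0,0.004,0,1],[0,0,0,0,0.006,0,1],[0,0,0,0,0.008,0,1]],
  ],
)

```text
time_s: 6.38
ee_pos: [0.5627, -0.0811, 0.0521]
eef_rot: [3.141, 0.002, 3.023]
force: [0.0, -2.3, 0.7]
grip_width: 0.0004
```

Emit:
servo_tool(
  moves=[
    [[0,0,0,0,0.002,0,1],[0,0,0,0,0.004,0,1],[0,0,0,0,0.006,0,1]],
  ],
)

```text
time_s: 6.63
ee_pos: [0.5631, -0.0781, 0.0522]
eef_rot: [3.141, 0.002, 3.023]
force: [-0.1, -2.4, -0.5]
grip_width: 0.0001
```

Emit:
servo_tool(
  moves=[
    [[0,0,0,0,0.002,0,1],[0,0,0,0,0.004,0,1],[0,0,0,0,0.006,0,1],[0,0,0,0,0.008,0,1]],
  ],
)

```text
time_s: 6.97
ee_pos: [0.5636, -0.0741, 0.0522]
eef_rot: [3.141, 0.002, 3.023]
force: [-0.7, -1.3, -0.3]
grip_width: 0.0006
```

Emit:
servo_tool(
  moves=[
    [[0,0,0,0,0.002,0,1],[0,0,0,0,0.003,0,1]],
  ],
)

```text
time_s: 7.13
ee_pos: [0.5637, -0.0724, 0.0522]
eef_rot: [3.141, 0.002, 3.023]
force: [-0.2, -1.2, 0.1]
grip_width: 0.0003
```

Emit:
servo_tool(
  moves=[
    [[0,0,0,0,0.002,0,1],[0,0,0,0,0.003,0,1]],
  ],
)

```text
time_s: 7.3
ee_pos: [0.5639, -0.0708, 0.0522]
eef_rot: [3.141, 0.002, 3.023]
force: [-0.5, -1.7, 0.2]
grip_width: 0.0003
```

Emit:
servo_tool(
  moves=[
    [[0,0,0,0,0.002,0,1],[0,0,0,0,0.003,0,1]],
  ],
)

```text
time_s: 7.47
ee_pos: [0.5641, -0.0695, 0.0522]
eef_rot: [3.142, 0.002, 3.023]
force: [-0.7, -7.0, 0.5]
grip_width: 0.0005
```

Emit:
servo_tool(
  moves=[
    [[0,0,0,0,0.002,0,1],[0,0,0,0,0.003,0,1]],
  ],
)

```text
time_s: 7.63
ee_pos: [0.5641, -0.0694, 0.0522]
eef_rot: [-3.139, 0.002, 3.023]
force: [-2.7, -15.9, 0.5]
grip_width: 0.0008
```

Right bar home as well (stopped at 16 N, finger face at −70 mm). Retreat and look before pressing.

Emit:
servo_tool(
  moves=[
    [[0.002,0,0,0,-0.03,0,1],[0.002,0,0,0,-0.03,-0.08,1],[0.002,0,0,0,-0.03,-0.16,1],[0.002,0,0,0,-0.03,-0.22,1],[0.002,0,0,0,-0.1,-0.3,1],[0.002,0,0,0,-0.18,-0.3,1],[0.002,0,0,0,-0.26,-0.3,1],[0.002,0,0,0,-0.3,-0.3,1],[0.002,0,0,0,-0.3,-0.3,1],[0.002,0,0,0,-0.3,-0.3,1]],
  ],
)

```text
time_s: 8.47
ee_pos: [0.5458, -0.2187, 0.2023]
eef_rot: [-3.137, 0.002, 3.021]
force: [0.8, 0.3, -0.6]
grip_width: 0.0005
```

```bash
python3 -c "
from h import *
VY=.0123
go(0,.042,.16)
from station import *
import cv2
for n in('side','top'):
    c=camera(n);np.savez(n+'3.npz',**c);a=c['color'][:,:,::-1]
    a=a[185:305,185:345] if n=='side' else a[150:270,230:390]
    cv2.imwrite(f'pics/{n}3.png',cv2.resize(a,None,fx=5,fy=5,interpolation=cv2.INTER_CUBIC))
"
```

```text
row [-0.0032, 0.0013, -0.0002, 0.0021, 0.548, 0.082] vise xy [ 0.0009 -0.2318] F [ 0.77  0.29 -0.63] t 8.47
```

View pics/side3.png

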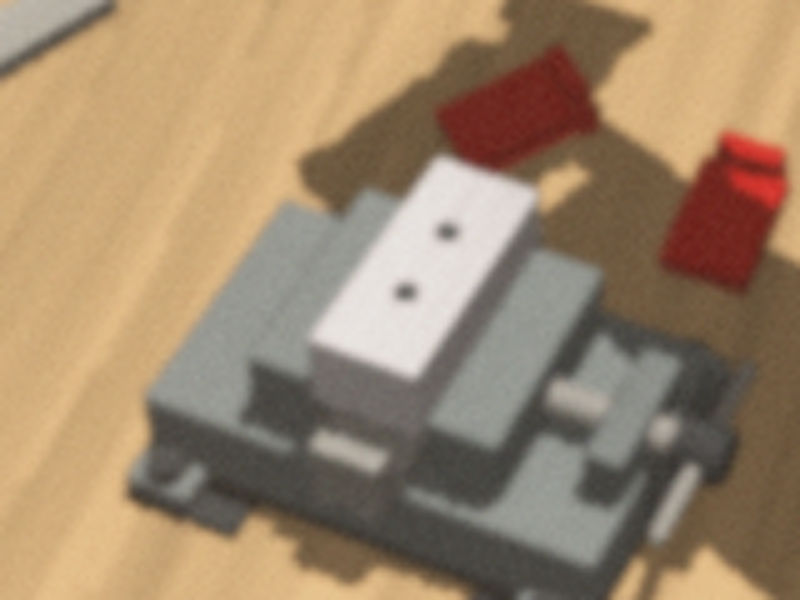

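View pics/top3.png

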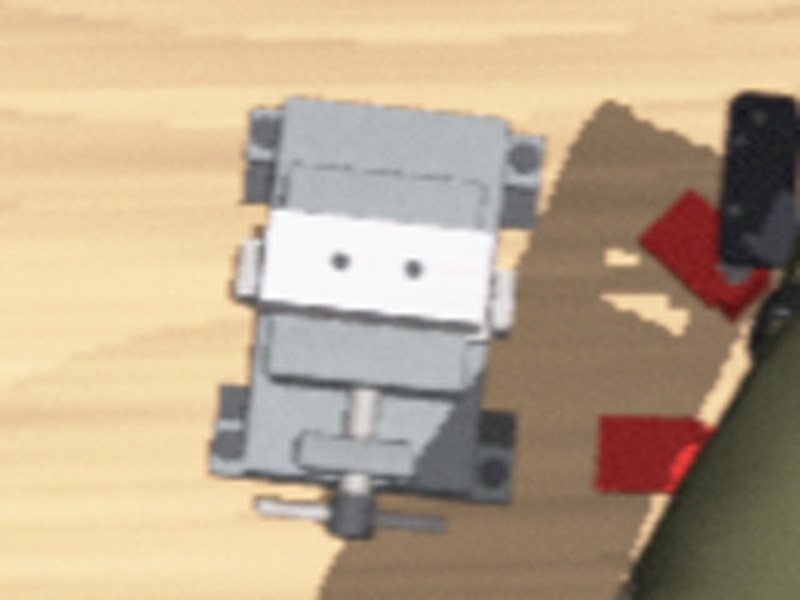

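Both heads now sit flush with the vise ends: left at (248,268) and right at (503,300) in the top crop. Next I'll press the left (higher) end.

Emit:
servo_tool(
  moves=[
    [[-0.003,0.001,0,0.002,0.08,0,1],[-0.003,0.001,0,0.002,0.16,0,1],[-0.003,0.001,0,0.002,0.24,0,1],[-0.003,0.001,0,0.002,0.32,0,1],[-0.003,0.001,0,0.002,0.4,0.02,1],[-0.003,0.001,0,0.002,0.48,0.06,1],[-0.003,0.001,0,0.002,0.548,0.11,1],[-0.003,0.001,0,0.002,0.548,0.15,1],[-0.003,0.001,0,0.002,0.548,0.15,1]],
  ],
)

```text
time_s: 9.32
ee_pos: [0.5753, 0.058, 0.1219]
eef_rot: [-3.141, -0.006, 3.028]
force: [-1.6, -0.2, -0.7]
grip_width: 0.0001
```

```bash
python3 -c "
from h import *
go(0,.042,.115)"
```

```text
row [-0.0007, -0.0038, 0.0043, -0.006, -0.0089, 0.0138] vise xy [-0.003   0.0464] F [-1.58 -0.23 -0.73] t 9.32
```

Emit:
servo_tool(
  moves=[
    [[0,-0.004,0.004,-0.006,-0.008,-0.004,1],[0,-0.004,0.004,-0.006,-0.008,-0.004,1],[0,-0.004,0.004,-0.006,-0.008,-0.004,1]],
  ],
)

```text
time_s: 9.57
ee_pos: [0.5784, 0.053, 0.1255]
eef_rot: [-3.141, 0.002, 3.021]
force: [-0.4, 0.4, 0.4]
grip_width: 0.0005
```

```bash
python3 -c "
from h import *
go(0,.042,.115)"
```

```text
row [-0.0005, 0.0016, -0.0002, 0.0015, 0.0003, 0.0209] vise xy [0.0007 0.0418] F [-0.37  0.39  0.42] t 9.57
```

Now down in small steps (+z = down).

Emit:
servo_tool(
  moves=[
    [[0,0,0,0,0,0.004,1],[0,0,0,0,0,0.007,1],[0,0,0,0,0,0.01,1]],
  ],
)

```text
time_s: 9.82
ee_pos: [0.5786, 0.0525, 0.121]
eef_rot: [-3.141, 0.003, 3.02]
force: [0.1, -0.4, 0.0]
grip_width: 0.0004
```

Emit:
servo_tool(
  moves=[
    [[0,0,0,0,0,0.002,1],[0,0,0,0,0,0.004,1]],
  ],
)

```text
time_s: 9.98
ee_pos: [0.5787, 0.0523, 0.119]
eef_rot: [-3.141, 0.004, 3.02]
force: [0.7, -0.6, 0.0]
grip_width: 0.0005
```

Emit:
servo_tool(
  moves=[
    [[0,0,0,0,0,0.002,1],[0,0,0,0,0,0.004,1]],
  ],
)

```text
time_s: 10.15
ee_pos: [0.5787, 0.0523, 0.1169]
eef_rot: [-3.141, 0.004, 3.02]
force: [-1.5, -0.5, 0.0]
grip_width: 0.0004
```

Emit:
servo_tool(
  moves=[
    [[0,0,0,0,0,0.002,1],[0,0,0,0,0,0.004,1]],
  ],
)

```text
time_s: 10.32
ee_pos: [0.5787, 0.0522, 0.1148]
eef_rot: [-3.141, 0.004, 3.02]
force: [-0.2, -0.5, 0.5]
grip_width: 0.0008
```

Emit:
servo_tool(
  moves=[
    [[0,0,0,0,0,0.002,1],[0,0,0,0,0,0.004,1]],
  ],
)

```text
time_s: 10.48
ee_pos: [0.5787, 0.0522, 0.1126]
eef_rot: [-3.141, 0.003, 3.02]
force: [-0.1, 0.1, 0.2]
grip_width: 0.0007
```

Emit:
servo_tool(
  moves=[
    [[0,0,0,0,0,0.002,1],[0,0,0,0,0,0.003,1]],
  ],
)

```text
time_s: 10.65
ee_pos: [0.5788, 0.0523, 0.1115]
eef_rot: [-3.141, 0.004, 3.02]
force: [-3.1, 0.2, 7.0]
grip_width: 0.0007
```

Emit:
servo_tool(
  moves=[
    [[0,0,0,0,0,0.002,1],[0,0,0,0,0,0.003,1]],
  ],
)

```text
time_s: 10.82
ee_pos: [0.5788, 0.0523, 0.1105]
eef_rot: [-3.141, 0.004, 3.02]
force: [-3.1, -1.2, 7.0]
grip_width: 0.0006
```

Emit:
servo_tool(
  moves=[
    [[0,0,0,0,0,0.002,1],[0,0,0,0,0,0.003,1]],
  ],
)

```text
time_s: 10.98
ee_pos: [0.5789, 0.0523, 0.1096]
eef_rot: [-3.141, 0.004, 3.02]
force: [-3.2, 0.2, 7.1]
grip_width: 0.0004
```

Emit:
servo_tool(
  moves=[
    [[0,0,0,0,0,0.002,1],[0,0,0,0,0,0.003,1]],
  ],
)

```text
time_s: 11.15
ee_pos: [0.5788, 0.0523, 0.1087]
eef_rot: [-3.141, 0.005, 3.02]
force: [-3.3, -1.0, 6.5]
grip_width: 0.0006
```

Emit:
servo_tool(
  moves=[
    [[0,0,0,0,0,0.002,1],[0,0,0,0,0,0.004,1],[0,0,0,0,0,0.005,1]],
  ],
)

```text
time_s: 11.4
ee_pos: [0.5789, 0.0523, 0.1067]
eef_rot: [-3.141, 0.005, 3.02]
force: [-3.9, 0.8, 6.8]
grip_width: 0.0002
```

Emit:
servo_tool(
  moves=[
    [[0,0,0,0,0,0.002,1],[0,0,0,0,0,0.003,1]],
  ],
)

```text
time_s: 11.57
ee_pos: [0.5788, 0.0523, 0.1057]
eef_rot: [-3.141, 0.005, 3.02]
force: [-4.0, -0.4, 7.0]
grip_width: 0.0005
```

Left end creeps at 7 N and is down about 6 mm. Over to the right end.

Emit:
servo_tool(
  moves=[
    [[0,-0.004,0,0,0,-0.02,1],[0,-0.004,0,0,0,-0.03,1],[0,-0.004,0,0,-0.08,-0.03,1],[0,-0.004,0,0,-0.14,-0.03,1],[0,-0.004,0,0,-0.168,-0.03,1],[0,-0.004,0,0,-0.168,-0.03,1],[0,-0.004,0,0,-0.168,-0.03,1]],
  ],
)

```text
time_s: 12.15
ee_pos: [0.5688, -0.0311, 0.1212]
eef_rot: [-3.141, 0.012, 3.019]
force: [0.2, 0.4, 0.3]
grip_width: 0.0006
```

```bash
python3 -c "
from h import *
go(0,-.042,.110)
from station import *
import cv2
for n in('side',):
    c=camera(n);a=c['color'][:,:,::-1]
    a=a[185:305,185:345]
    cv2.imwrite(f'pics/{n}4.png',cv2.resize(a,None,fx=5,fy=5,interpolation=cv2.INTER_CUBIC))
"
```

```text
row [-0.0002, 0.0075, -0.0017, 0.0027, 0.0016, 0.0224] vise xy [ 0.0012 -0.0428] F [0.2  0.36 0.33] t 12.15
```

View pics/side4.png

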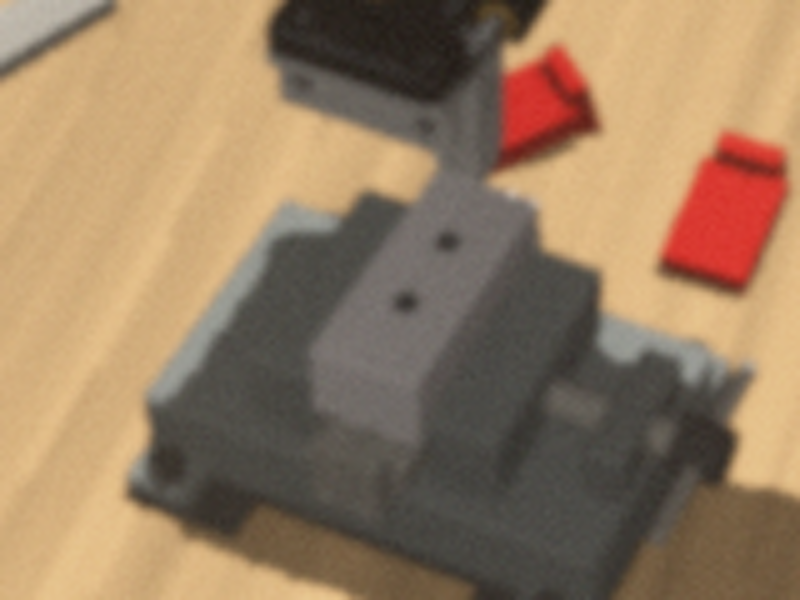

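Emit:
servo_tool(
  moves=[
    [[0,0.0075,-0.001,0,0,0.006,1],[0,0.0075,-0.001,0,0,0.012,1],[0,0.0075,-0.001,0,0,0.016,1],[0,0.0075,-0.001,0,0,0.018,1]],
  ],
)

```text
time_s: 12.53
ee_pos: [0.5688, -0.0298, 0.1114]
eef_rot: [-3.141, -0.001, 3.023]
force: [0.3, -0.5, -0.1]
grip_width: 0.0003
```

Emit:
servo_tool(
  moves=[
    [[0,0,0,0,0,0.002,1],[0,0,0,0,0,0.004,1]],
  ],
)

```text
time_s: 12.7
ee_pos: [0.5688, -0.0296, 0.1092]
eef_rot: [-3.141, -0.001, 3.023]
force: [0.8, -0.2, -0.5]
grip_width: 0.0005
```

Emit:
servo_tool(
  moves=[
    [[0,0,0,0,0,0.002,1],[0,0,0,0,0,0.004,1]],
  ],
)

```text
time_s: 12.87
ee_pos: [0.5688, -0.0295, 0.1071]
eef_rot: [-3.141, -0.001, 3.023]
force: [-0.3, -0.6, -0.1]
grip_width: 0.0002
```

Emit:
servo_tool(
  moves=[
    [[0,0,0,0,0,0.002,1],[0,0,0,0,0,0.004,1]],
  ],
)

```text
time_s: 13.03
ee_pos: [0.5688, -0.0295, 0.105]
eef_rot: [-3.141, -0.001, 3.023]
force: [0.1, 0.1, -0.5]
grip_width: 0.0005
```

Emit:
servo_tool(
  moves=[
    [[0,0,0,0,0,0.002,1],[0,0,0,0,0,0.003,1]],
  ],
)

```text
time_s: 13.2
ee_pos: [0.5687, -0.0295, 0.1034]
eef_rot: [-3.141, -0.001, 3.023]
force: [-0.3, 0.3, 0.1]
grip_width: 0.0003
```

Emit:
servo_tool(
  moves=[
    [[0,0,0,0,0,0.002,1],[0,0,0,0,0,0.003,1]],
  ],
)

```text
time_s: 13.37
ee_pos: [0.5688, -0.0296, 0.1018]
eef_rot: [-3.141, -0.001, 3.023]
force: [-0.6, 0.4, 5.0]
grip_width: 0.0005
```

Emit:
servo_tool(
  moves=[
    [[0,0,0,0,0,0.002,1],[0,0,0,0,0,0.003,1]],
  ],
)

```text
time_s: 13.53
ee_pos: [0.5688, -0.0296, 0.1008]
eef_rot: [-3.141, -0.001, 3.023]
force: [-3.5, 0.5, 6.8]
grip_width: 0.0005
```

Emit:
servo_tool(
  moves=[
    [[0,0,0,0,0,0.002,1],[0,0,0,0,0,0.003,1]],
  ],
)

```text
time_s: 13.7
ee_pos: [0.5688, -0.0296, 0.0999]
eef_rot: [-3.141, -0.0, 3.023]
force: [-3.2, 0.0, 7.1]
grip_width: 0.0005
```

Emit:
servo_tool(
  moves=[
    [[0,0.001,0,0,0,-0.02,1],[0,0.001,0,0,0,-0.03,1],[0,0.001,0,0,0.08,-0.03,1],[0,0.001,0,0,0.14,-0.03,1],[0,0.001,0,0,0.168,-0.022,1],[0,0.001,0,0,0.168,-0.018,1],[0,0.001,0,0,0.168,-0.017,1]],
  ],
)

```text
time_s: 14.28
ee_pos: [0.5786, 0.0538, 0.108]
eef_rot: [-3.141, -0.003, 3.024]
force: [-0.6, 1.1, -0.2]
grip_width: 0.0003
```

```bash
python3 -c "
from h import *
go(0,.042,.106)"
```

```text
row [-0.0004, -0.0016, 0.0016, 0.0016, -0.0015, 0.004] vise xy [0.0008 0.0427] F [-0.59  1.09 -0.18] t 14.28
```

Emit:
servo_tool(
  moves=[
    [[0,0,0,0,0,0.002,1],[0,0,0,0,0,0.004,1],[0,0,0,0,0,0.006,1]],
  ],
)

```text
time_s: 14.53
ee_pos: [0.5786, 0.0528, 0.1049]
eef_rot: [-3.141, -0.003, 3.023]
force: [0.2, 0.3, 0.2]
grip_width: 0.0002
```

Emit:
servo_tool(
  moves=[
    [[0,0,0,0,0,0.002,1],[0,0,0,0,0,0.004,1],[0,0,0,0,0,0.005,1]],
  ],
)

```text
time_s: 14.78
ee_pos: [0.5788, 0.0522, 0.1029]
eef_rot: [-3.141, -0.002, 3.022]
force: [-3.6, -1.9, 6.8]
grip_width: 0.0003
```

Emit:
servo_tool(
  moves=[
    [[0,0,0,0,0,0.002,1],[0,0,0,0,0,0.004,1],[0,0,0,0,0,0.005,1]],
  ],
)

```text
time_s: 15.03
ee_pos: [0.5789, 0.052, 0.1011]
eef_rot: [-3.141, -0.002, 3.022]
force: [-2.4, 1.6, 6.4]
grip_width: 0.0005
```

Emit:
servo_tool(
  moves=[
    [[0,0,0,0,0,0.002,1],[0,0,0,0,0,0.003,1]],
  ],
)

```text
time_s: 15.2
ee_pos: [0.5789, 0.052, 0.1002]
eef_rot: [-3.141, -0.001, 3.022]
force: [-4.1, 3.0, 6.7]
grip_width: 0.0005
```

Emit:
servo_tool(
  moves=[
    [[0,0,0,0,0,0.002,1],[0,0,0,0,0,0.003,1]],
  ],
)

```text
time_s: 15.37
ee_pos: [0.5789, 0.052, 0.0993]
eef_rot: [3.141, -0.001, 3.021]
force: [-3.1, 3.2, 7.3]
grip_width: 0.0003
```

Emit:
servo_tool(
  moves=[
    [[0,0,0,0,0,0.002,1],[0,0,0,0,0,0.003,1]],
  ],
)

```text
time_s: 15.53
ee_pos: [0.5789, 0.052, 0.0985]
eef_rot: [3.141, -0.001, 3.021]
force: [-4.1, 2.8, 8.7]
grip_width: 0.0005
```

Emit:
servo_tool(
  moves=[
    [[0,0,0,0,0,0.002,1],[0,0,0,0,0,0.003,1]],
  ],
)

```text
time_s: 15.7
ee_pos: [0.5789, 0.0521, 0.0979]
eef_rot: [3.14, -0.0, 3.021]
force: [-5.7, 2.7, 11.1]
grip_width: 0.0003
```

Force is starting to rise at z≈0.099, so the left end has met the bar's pad. I'll level the right end before pressing harder.

Emit:
servo_tool(
  moves=[
    [[0,0.0,0,0,0,-0.02,1],[0,0.0,0,0,0,-0.03,1],[0,0.0,0,0,-0.08,-0.03,1],[0,0.0,0,0,-0.14,-0.03,1],[0,0.0,0,0,-0.166,-0.022,1],[0,0.0,0,0,-0.166,-0.012,1],[0,0.0,0,0,-0.166,-0.01,1]],
  ],
)

```text
time_s: 16.28
ee_pos: [0.5687, -0.0305, 0.1021]
eef_rot: [3.14, -0.001, 3.019]
force: [-0.7, -0.8, -0.1]
grip_width: 0.0007
```

```bash
python3 -c "
from h import *
go(0,-.042,.10)"
```

```text
row [0.0012, -0.0008, -0.0014, 0.0021, 0.0004, 0.0042] vise xy [ 0.0011 -0.0422] F [-0.65 -0.78 -0.07] t 16.28
```

Emit:
servo_tool(
  moves=[
    [[0,0,0,0,0,0.002,1],[0,0,0,0,0,0.004,1]],
  ],
)

```text
time_s: 16.45
ee_pos: [0.5688, -0.0295, 0.0999]
eef_rot: [3.14, -0.001, 3.02]
force: [-0.9, -0.6, 0.0]
grip_width: 0.0006
```

Emit:
servo_tool(
  moves=[
    [[0,0,0,0,0,0.002,1],[0,0,0,0,0,0.003,1]],
  ],
)

```text
time_s: 16.62
ee_pos: [0.5689, -0.0286, 0.0982]
eef_rot: [3.14, -0.002, 3.021]
force: [0.7, -0.3, -0.5]
grip_width: 0.0006
```

Emit:
servo_tool(
  moves=[
    [[0,0,0,0,0,0.002,1],[0,0,0,0,0,0.003,1]],
  ],
)

```text
time_s: 16.78
ee_pos: [0.5689, -0.0281, 0.0966]
eef_rot: [3.14, -0.002, 3.022]
force: [0.3, 0.1, -0.6]
grip_width: 0.0005
```

Emit:
servo_tool(
  moves=[
    [[0,0,0,0,0,0.002,1],[0,0,0,0,0,0.003,1]],
  ],
)

```text
time_s: 16.95
ee_pos: [0.5689, -0.0281, 0.095]
eef_rot: [3.14, -0.002, 3.022]
force: [-0.4, 0.0, 0.1]
grip_width: 0.0006
```

Emit:
servo_tool(
  moves=[
    [[0,0,0,0,-0.004,0.002,1],[0,0,0,0,-0.004,0.003,1]],
  ],
)

```text
time_s: 17.12
ee_pos: [0.5689, -0.0299, 0.0941]
eef_rot: [3.139, -0.001, 3.022]
force: [-2.6, 2.8, 9.8]
grip_width: 0.0004
```

Emit:
servo_tool(
  moves=[
    [[0,0,0,0,0,0.002,1],[0,0,0,0,0,0.003,1]],
  ],
)

```text
time_s: 17.28
ee_pos: [0.569, -0.0299, 0.0937]
eef_rot: [3.139, -0.0, 3.022]
force: [-6.2, 2.5, 15.0]
grip_width: 0.0005
```

Emit:
servo_tool(
  moves=[
    [[0,0,0,0,0,0.002,1],[0,0,0,0,0,0.003,1]],
  ],
)

```text
time_s: 17.45
ee_pos: [0.569, -0.0299, 0.0934]
eef_rot: [3.138, 0.0, 3.022]
force: [-7.9, 2.1, 16.2]
grip_width: 0.0006
```

Right end is on its pad at ~0.094. Left must come down to the same height.

Emit:
servo_tool(
  moves=[
    [[0,0.0,0,0,0,-0.02,1],[0,0.0,0,0,0,-0.025,1],[0,0.0,0,0,0.08,-0.025,1],[0,0.0,0,0,0.14,-0.025,1],[0,0.0,0,0,0.167,-0.022,1],[0,0.0,0,0,0.167,-0.018,1],[0,0.0,0,0,0.167,-0.016,1],[0,0.0,0,0,0.167,-0.014,1]],
  ],
)

```text
time_s: 18.12
ee_pos: [0.5789, 0.052, 0.1005]
eef_rot: [3.139, -0.0, 3.022]
force: [0.6, 0.3, -1.1]
grip_width: 0.0003
```

```bash
python3 -c "
from h import *
go(0,.042,.10)"
```

```text
row [0.0019, -0.0001, 0.0, 0.0026, 0.0021, 0.001] vise xy [0.0013 0.041 ] F [ 0.61  0.26 -1.1 ] t 18.12
```

Emit:
servo_tool(
  moves=[
    [[0.002,0,0,0.001,0.002,0.002,1],[0.002,0,0,0.001,0.002,0.004,1]],
  ],
)

```text
time_s: 18.28
ee_pos: [0.5784, 0.0521, 0.0983]
eef_rot: [-3.141, -0.0, 3.02]
force: [-0.6, -0.6, 0.1]
grip_width: 0.0009
```

Emit:
servo_tool(
  moves=[
    [[0,0,0,0.001,0,0.002,1],[0,0,0,0.001,0,0.003,1]],
  ],
)

```text
time_s: 18.45
ee_pos: [0.5781, 0.0517, 0.0971]
eef_rot: [-3.141, 0.0, 3.02]
force: [-1.4, 0.3, 5.6]
grip_width: 0.0006
```

Emit:
servo_tool(
  moves=[
    [[0,0,0,0.001,0,0.002,1],[0,0,0,0.001,0,0.003,1]],
  ],
)

```text
time_s: 18.62
ee_pos: [0.5782, 0.0519, 0.0967]
eef_rot: [3.141, 0.002, 3.019]
force: [-2.6, 3.2, 10.7]
grip_width: 0.0003
```

Emit:
servo_tool(
  moves=[
    [[0,0,0,0.001,0,0.002,1],[0,0,0,0.001,0,0.003,1]],
  ],
)

```text
time_s: 18.78
ee_pos: [0.5782, 0.0521, 0.0963]
eef_rot: [3.14, 0.004, 3.019]
force: [-1.5, 2.9, 11.2]
grip_width: 0.0003
```

Emit:
servo_tool(
  moves=[
    [[0,0,0,0.001,0,0.002,1],[0,0,0,0.001,0,0.003,1]],
  ],
)

```text
time_s: 18.95
ee_pos: [0.5782, 0.0521, 0.096]
eef_rot: [3.14, 0.006, 3.019]
force: [-2.6, 3.2, 10.4]
grip_width: 0.0007
```

Emit:
servo_tool(
  moves=[
    [[0,0.003,0,0.0,0,0.002,1],[0,0.003,0,0.0,0,0.004,1],[0,0.003,0,0.0,0,0.004,1]],
  ],
)

```text
time_s: 19.2
ee_pos: [0.5783, 0.0526, 0.0949]
eef_rot: [3.139, 0.002, 3.019]
force: [-4.2, 4.0, 9.9]
grip_width: 0.0004
```

Emit:
servo_tool(
  moves=[
    [[0,0.002,0,0.0,0,0.002,1],[0,0.002,0,0.0,0,0.004,1],[0,0.002,0,0.0,0,0.004,1]],
  ],
)

```text
time_s: 19.45
ee_pos: [0.5784, 0.053, 0.094]
eef_rot: [3.138, -0.001, 3.019]
force: [-5.9, 4.4, 11.7]
grip_width: 0.0005
```

Emit:
servo_tool(
  moves=[
    [[0,0.002,0,0.0,0,0.002,1],[0,0.002,0,0.0,0,0.004,1],[0,0.002,0,0.0,0,0.004,1]],
  ],
)

```text
time_s: 19.7
ee_pos: [0.5785, 0.0533, 0.0935]
eef_rot: [3.137, -0.003, 3.019]
force: [-7.5, 3.0, 14.8]
grip_width: 0.0004
```

Emit:
servo_tool(
  moves=[
    [[0,0,0,0.001,0,0.002,1],[0,0,0,0.001,0,0.004,1],[0,0,0,0.001,0,0.005,1]],
  ],
)

```text
time_s: 19.95
ee_pos: [0.5785, 0.0535, 0.0931]
eef_rot: [3.136, -0.001, 3.019]
force: [-9.7, 2.2, 24.3]
grip_width: 0.0006
```

Emit:
servo_tool(
  moves=[
    [[0,0,0,0.001,0,0.002,1],[0,0,0,0.001,0,0.004,1],[0,0,0,0.001,0,0.005,1]],
  ],
)

```text
time_s: 20.2
ee_pos: [0.5786, 0.0536, 0.0929]
eef_rot: [3.135, 0.001, 3.019]
force: [-9.6, 2.1, 25.8]
grip_width: 0.0007
```

Left end seated (25 N peak, under 30). Now the right end.

Emit:
servo_tool(
  moves=[
    [[-0.003,0,0,0,0,-0.02,1],[-0.003,0,0,0.002,0,-0.025,1],[-0.003,0,0,0.002,-0.08,-0.025,1],[-0.003,0,0,0.002,-0.14,-0.025,1],[-0.003,0,0,0.002,-0.167,-0.022,1],[-0.003,0,0,0.002,-0.167,-0.014,1],[-0.003,0,0,0.002,-0.167,-0.01,1],[-0.003,0,0,0.002,-0.167,-0.01,1]],
  ],
)

```text
time_s: 20.87
ee_pos: [0.5672, -0.0283, 0.0966]
eef_rot: [3.131, -0.0, 3.019]
force: [0.4, -0.2, 0.5]
grip_width: 0.0006
```

```bash
python3 -c "
from h import *
go(0,-.042,.096)"
```

```text
row [0.007, -0.0001, -0.0015, -0.0014, -0.0037, 0.0012] vise xy [-0.0007 -0.0402] F [ 0.42 -0.23  0.49] t 20.87
```

Emit:
servo_tool(
  moves=[
    [[0.007,0,0,0,-0.004,-0.001,1],[0.007,0,0,0,-0.004,0.001,1],[0.007,0,0,0,-0.004,0.002,1]],
  ],
)

```text
time_s: 21.12
ee_pos: [0.567, -0.0295, 0.0955]
eef_rot: [-3.142, -0.0, 3.02]
force: [-0.4, -0.0, -0.5]
grip_width: 0.0001
```

Emit:
servo_tool(
  moves=[
    [[0,0,0,0.0,0,0.002,1],[0,0,0,0.0,0,0.003,1]],
  ],
)

```text
time_s: 21.28
ee_pos: [0.5672, -0.0292, 0.0942]
eef_rot: [-3.141, 0.0, 3.021]
force: [-1.2, 0.5, 5.2]
grip_width: 0.0003
```

Emit:
servo_tool(
  moves=[
    [[0,0,0,0.0,0,0.002,1],[0,0,0,0.0,0,0.003,1]],
  ],
)

```text
time_s: 21.45
ee_pos: [0.5673, -0.0294, 0.0937]
eef_rot: [-3.141, 0.001, 3.021]
force: [-7.0, -2.6, 15.7]
grip_width: 0.0008
```

Emit:
servo_tool(
  moves=[
    [[0,0,0,0.0,0,0.002,1],[0,0,0,0.0,0,0.003,1],[0,0,0,0.0,0,0.003,1]],
  ],
)

```text
time_s: 21.7
ee_pos: [0.5673, -0.0297, 0.0935]
eef_rot: [-3.14, 0.001, 3.021]
force: [-7.5, -1.9, 14.9]
grip_width: 0.0003
```

Emit:
servo_tool(
  moves=[
    [[0,0,0,0.001,0,0.002,1],[0,0,0,0.001,0,0.004,1],[0,0,0,0.001,0,0.004,1]],
  ],
)

```text
time_s: 21.95
ee_pos: [0.5672, -0.0298, 0.0932]
eef_rot: [-3.14, 0.003, 3.021]
force: [-5.9, -1.5, 17.3]
grip_width: 0.0005
```

Emit:
servo_tool(
  moves=[
    [[0,0,0,0.001,0,0.002,1],[0,0,0,0.001,0,0.004,1],[0,0,0,0.001,0,0.004,1]],
  ],
)

```text
time_s: 22.2
ee_pos: [0.5672, -0.03, 0.0931]
eef_rot: [-3.139, 0.005, 3.021]
force: [-7.3, -1.5, 18.0]
grip_width: 0.0008
```

Emit:
servo_tool(
  moves=[
    [[0,0.002,0,0.001,0,0.002,1],[0,0.002,0,0.001,0,0.004,1],[0,0.002,0,0.001,0,0.005,1]],
  ],
)

```text
time_s: 22.45
ee_pos: [0.5672, -0.0301, 0.0928]
eef_rot: [-3.139, 0.004, 3.021]
force: [-11.1, -0.6, 26.5]
grip_width: 0.0002
```

Emit:
servo_tool(
  moves=[
    [[0,0.002,0,0,0,-0.02,1],[0,0.002,0,0.002,0,-0.025,1],[0,0.002,0,0.002,0.08,-0.025,1],[0,0.002,0,0.002,0.14,-0.025,1],[0,0.002,0,0.002,0.166,-0.022,1],[0,0.002,0,0.002,0.166,-0.014,1],[0,0.002,0,0.002,0.166,-0.01,1],[0,0.002,0,0.002,0.166,-0.01,1]],
  ],
)

```text
time_s: 23.12
ee_pos: [0.5758, 0.0515, 0.0967]
eef_rot: [-3.139, -0.001, 3.021]
force: [-0.2, 0.3, 0.2]
grip_width: 0.0003
```

```bash
python3 -c "
from h import *
go(0,.042,.096)"
```

```text
row [-0.0018, -0.0005, -0.0005, -0.0034, 0.0038, 0.0014] vise xy [-0.0017  0.0401] F [-0.18  0.32  0.22] t 23.12
```

Emit:
servo_tool(
  moves=[
    [[-0.002,0,0,-0.003,0.003,0.001,1],[-0.002,0,0,-0.003,0.003,0.002,1],[-0.002,0,0,-0.003,0.003,0.003,1]],
  ],
)

```text
time_s: 23.37
ee_pos: [0.5776, 0.0521, 0.0951]
eef_rot: [3.141, -0.001, 3.02]
force: [-0.5, -0.5, -0.6]
grip_width: 0.0001
```

Emit:
servo_tool(
  moves=[
    [[0,0,0,0.0,0,0.001,1],[0,0,0,0.0,0,0.002,1]],
  ],
)

```text
time_s: 23.53
ee_pos: [0.5776, 0.0517, 0.0943]
eef_rot: [3.141, -0.001, 3.019]
force: [-1.5, -0.8, 3.5]
grip_width: 0.0004
```

Emit:
servo_tool(
  moves=[
    [[0,0,0,0.0,0,0.002,1],[0,0,0,0.0,0,0.003,1]],
  ],
)

```text
time_s: 23.7
ee_pos: [0.5778, 0.052, 0.0938]
eef_rot: [3.14, 0.0, 3.019]
force: [-5.6, 2.8, 13.7]
grip_width: 0.0003
```

Emit:
servo_tool(
  moves=[
    [[0,0,0,0.0,0,0.002,1],[0,0,0,0.0,0,0.003,1],[0,0,0,0.001,0,0.003,1]],
  ],
)

```text
time_s: 23.95
ee_pos: [0.5777, 0.0522, 0.0936]
eef_rot: [3.14, 0.002, 3.019]
force: [-1.3, 0.3, 10.2]
grip_width: 0.0007
```

Emit:
servo_tool(
  moves=[
    [[0,0,0,0,0,0.002,1],[0,0,0,0,0,0.004,1],[0,0,0,0,0,0.004,1]],
  ],
)

```text
time_s: 24.2
ee_pos: [0.5779, 0.0524, 0.0933]
eef_rot: [3.139, 0.003, 3.019]
force: [-6.3, 2.3, 15.4]
grip_width: 0.0002
```

Emit:
servo_tool(
  moves=[
    [[0,0,0,0,0,0.002,1],[0,0,0,0,0,0.004,1],[0,0,0,0,0,0.004,1]],
  ],
)

```text
time_s: 24.45
ee_pos: [0.578, 0.0526, 0.0931]
eef_rot: [3.139, 0.004, 3.019]
force: [-8.3, 0.9, 17.6]
grip_width: 0.0002
```

Emit:
servo_tool(
  moves=[
    [[0,0,0,0.001,0,0.002,1],[0,0,0,0.001,0,0.004,1],[0,0,0,0.001,0,0.0045,1]],
  ],
)

```text
time_s: 24.7
ee_pos: [0.578, 0.0527, 0.0929]
eef_rot: [3.139, 0.006, 3.019]
force: [-8.9, 0.3, 21.9]
grip_width: 0.0006
```

Emit:
servo_tool(
  moves=[
    [[0,0,0,0,0,-0.01,1],[0,0,0,0,0,-0.03,1],[0,0,0,0,0,-0.06,1],[0,0,0,0.08,0,-0.14,1],[0,0,0,0.16,0,-0.22,1],[0,0,0,0.24,0,-0.26,1],[0,0,0,0.32,0,-0.26,1],[0,0,0,0.36,0,-0.26,1],[0,0,0,0.36,0,-0.26,1],[0,0,0,0.36,0,-0.26,1]],
  ],
)

```text
time_s: 25.53
ee_pos: [0.3976, 0.0746, 0.2235]
eef_rot: [3.138, 0.009, 3.02]
force: [0.9, 0.4, -0.4]
grip_width: 0.0005
```

```bash
python3 -c "
from h import *
go(-.05,.0745,.12)
from station import *
import cv2
for n in('side','top'):
    c=camera(n);np.savez(n+'5.npz',**c);a=c['color'][:,:,::-1]
    a=a[185:305,185:345] if n=='side' else a[150:270,230:390]
    cv2.imwrite(f'pics/{n}5.png',cv2.resize(a,None,fx=5,fy=5,interpolation=cv2.INTER_CUBIC))
"
```

```text
row [0.0023, 0.0054, -0.0008, -0.2609, 0.0652, 0.2094] vise xy [-0.1814  0.0417] F [ 0.87  0.39 -0.38] t 25.53
```

View pics/side5.png

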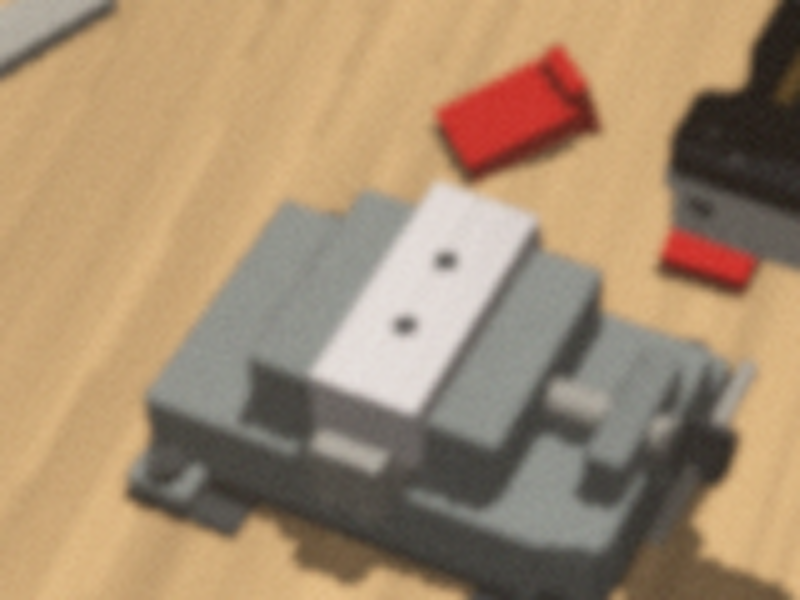

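View pics/top5.png

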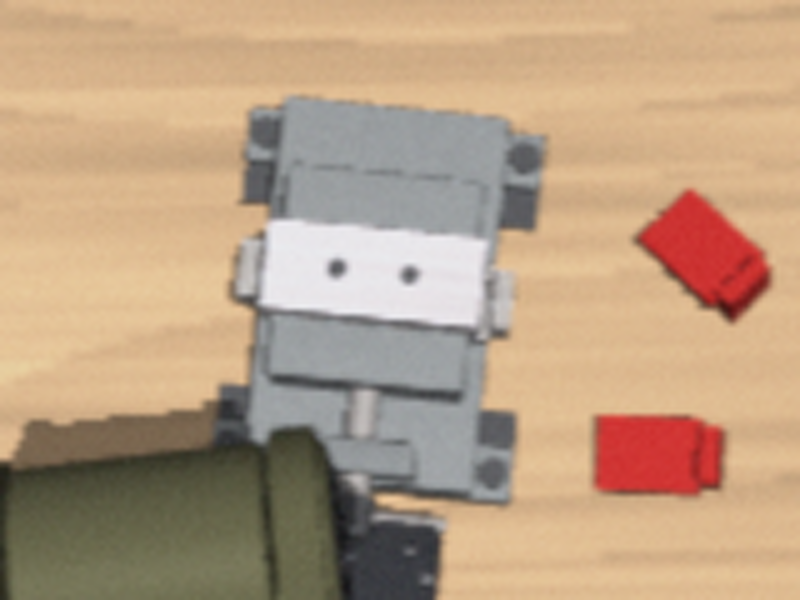

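Block is level and both heads are still flush. Now the nudge: near side edge of the right head.

```bash
python3 -c "
from h import *
go(-.04,-.0745,.12)"
```

```text
row [0.002, 0.0042, -0.0012, -0.2785, -0.2323, 0.2059] vise xy [-0.1797  0.0416] F [-0.09 -0.87 -0.73] t 25.63
```

Emit:
servo_tool(
  moves=[
    [[0.002,0.004,-0.001,0,-0.08,0,1],[0.002,0.004,-0.001,-0.05,-0.14,0,1],[0.002,0.004,-0.001,-0.12,-0.2,0,1],[0.002,0.004,-0.001,-0.2,-0.2323,0.0,1],[0.002,0.004,-0.001,-0.27,-0.2323,0.04,1],[0.002,0.004,-0.001,-0.2785,-0.2323,0.12,1],[0.002,0.004,-0.001,-0.2785,-0.2323,0.18,1],[0.002,0.004,-0.001,-0.2785,-0.2323,0.206,1],[0.002,0.004,-0.001,-0.2785,-0.2323,0.206,1],[0.002,0.004,-0.001,-0.2785,-0.2323,0.206,1]],
  ],
)

```text
time_s: 26.47
ee_pos: [0.5245, -0.0581, 0.1192]
eef_rot: [3.142, -0.002, 3.021]
force: [0.8, 0.3, 0.2]
grip_width: 0.0005
```

```bash
python3 -c "
from h import *
go(-.034,-.0745,.053)"
```

```text
row [0.0, -0.0011, -0.0005, -0.0113, 0.0008, 0.1324] vise xy [-0.0395 -0.0749] F [0.82 0.28 0.15] t 26.47
```

Emit:
servo_tool(
  moves=[
    [[0,0,0,0,0,0.06,1],[0,0,0,0,0,0.11,1],[0,0,0,0,0,0.13,1],[0,0,0,0,0,0.13,1],[0,0,0,0,0,0.13,1]],
  ],
)

```text
time_s: 26.88
ee_pos: [0.5252, -0.0583, 0.0555]
eef_rot: [-3.142, -0.0, 3.021]
force: [-0.4, 0.2, 0.0]
grip_width: 0.0005
```

```bash
python3 -c "
from h import *
go(-.023,-.0745,.054)
from station import *
import cv2
for n in('side','top'):
    c=camera(n);a=c['color'][:,:,::-1]
    a=a[165:285,185:345] if n=='side' else a[150:270,230:390]
    cv2.imwrite(f'pics/{n}6.png',cv2.resize(a,None,fx=5,fy=5,interpolation=cv2.INTER_CUBIC))
"
```

```text
row [-0.0, -0.0002, -0.0005, -0.0316, 0.001, 0.003] vise xy [-0.0388 -0.075 ] F [-0.38  0.2   0.01] t 26.88
```

View pics/side6.png

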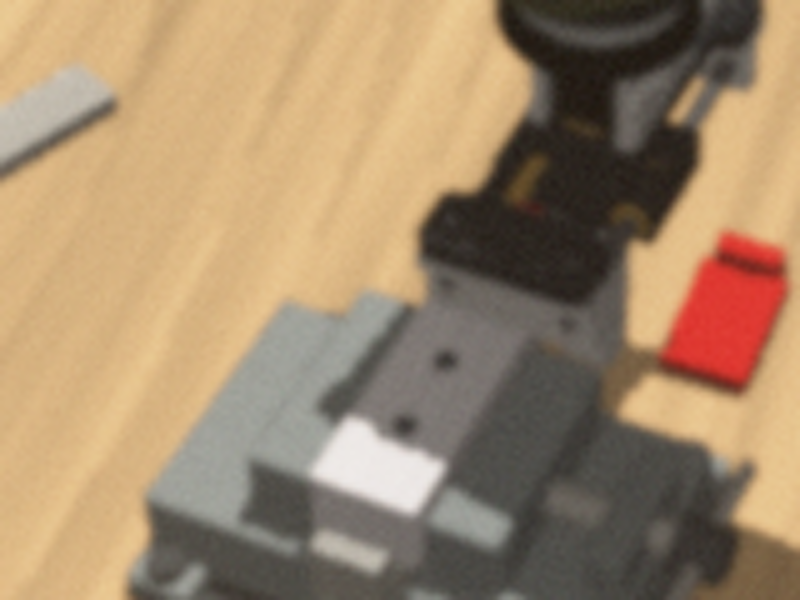

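The finger stands on the robot side of the right head, clear of the vise. Creep forward (tool −x).

Emit:
servo_tool(
  moves=[
    [[0,0,0,-0.008,0,0,1],[0,0,0,-0.014,0,0,1],[0,0,0,-0.018,0,0,1],[0,0,0,-0.018,0,0,1]],
  ],
)

```text
time_s: 27.32
ee_pos: [0.535, -0.0595, 0.0565]
eef_rot: [-3.141, 0.002, 3.021]
force: [0.0, 0.5, 0.3]
grip_width: 0.0005
```

Emit:
servo_tool(
  moves=[
    [[0,0,0,-0.001,0,0,1],[0,0,0,-0.002,0,0,1]],
  ],
)

```text
time_s: 27.48
ee_pos: [0.5361, -0.0596, 0.0566]
eef_rot: [-3.141, 0.002, 3.021]
force: [0.5, 0.3, -0.8]
grip_width: 0.0003
```

Emit:
servo_tool(
  moves=[
    [[0,0,0,-0.001,0,0,1],[0,0,0,-0.002,0,0,1]],
  ],
)

```text
time_s: 27.65
ee_pos: [0.5368, -0.0597, 0.0565]
eef_rot: [-3.141, 0.001, 3.021]
force: [-4.0, 0.2, 3.4]
grip_width: 0.0006
```

Emit:
servo_tool(
  moves=[
    [[0,0,0,-0.001,0,0,1],[0,0,0,-0.002,0,0,1]],
  ],
)

```text
time_s: 27.82
ee_pos: [0.5373, -0.0599, 0.0564]
eef_rot: [-3.141, -0.0, 3.021]
force: [-7.3, -0.5, 5.3]
grip_width: 0.0004
```

Emit:
servo_tool(
  moves=[
    [[0,0,0,-0.001,0,0,1],[0,0,0,-0.002,0,0,1]],
  ],
)

```text
time_s: 27.98
ee_pos: [0.5376, -0.06, 0.0564]
eef_rot: [-3.141, -0.002, 3.021]
force: [-7.4, -1.8, 5.9]
grip_width: 0.0005
```

Contact, but the last two steps pushed harder (7 N) than intended. Back off, then feel again more gently to see whether the edge moved.

Emit:
servo_tool(
  moves=[
    [[0,-0.001,0,0.004,0.001,0,1],[0,-0.001,0,0.006,0.001,0,1],[0,-0.001,0,0.006,0.001,0,1],[0,-0.001,0,0.006,0.001,0,1]],
  ],
)

```text
time_s: 28.32
ee_pos: [0.5348, -0.0592, 0.0564]
eef_rot: [-3.141, -0.0, 3.021]
force: [0.5, -0.4, -0.1]
grip_width: 0.0004
```

Emit:
servo_tool(
  moves=[
    [[0,0,0,-0.001,0,0,1],[0,0,0,-0.0015,0,0,1],[0,0,0,-0.0015,0,0,1]],
  ],
)

```text
time_s: 28.57
ee_pos: [0.5357, -0.0592, 0.0564]
eef_rot: [-3.141, -0.0, 3.021]
force: [0.5, -1.2, -0.9]
grip_width: 0.0007
```

Emit:
servo_tool(
  moves=[
    [[0,0,0,-0.0005,0,0,1],[0,0,0,-0.001,0,0,1],[0,0,0,-0.001,0,0,1]],
  ],
)

```text
time_s: 28.82
ee_pos: [0.5363, -0.0593, 0.0564]
eef_rot: [-3.141, 0.0, 3.021]
force: [-0.1, 0.1, -0.1]
grip_width: 0.0003
```

Emit:
servo_tool(
  moves=[
    [[0,0,0,-0.0005,0,0,1],[0,0,0,-0.0005,0,0,1]],
  ],
)

```text
time_s: 28.98
ee_pos: [0.5365, -0.0593, 0.0564]
eef_rot: [-3.141, 0.0, 3.021]
force: [-0.1, -0.4, -0.3]
grip_width: 0.0007
```

Emit:
servo_tool(
  moves=[
    [[0,0,0,-0.0005,0,0,1],[0,0,0,-0.0007,0,0,1]],
  ],
)

```text
time_s: 29.15
ee_pos: [0.5369, -0.0594, 0.0564]
eef_rot: [-3.141, 0.0, 3.021]
force: [0.0, -0.2, -0.1]
grip_width: 0.0003
```

Emit:
servo_tool(
  moves=[
    [[0,0,0,-0.0005,0,0,1],[0,0,0,-0.0007,0,0,1]],
  ],
)

```text
time_s: 29.32
ee_pos: [0.5373, -0.0595, 0.0564]
eef_rot: [-3.141, 0.0, 3.021]
force: [0.3, -0.2, 0.3]
grip_width: 0.0003
```

Emit:
servo_tool(
  moves=[
    [[0,0,0,-0.0005,0,0,1],[0,0,0,-0.0007,0,0,1]],
  ],
)

```text
time_s: 29.48
ee_pos: [0.5376, -0.0595, 0.0564]
eef_rot: [-3.141, -0.0, 3.021]
force: [-1.3, 1.0, 0.2]
grip_width: 0.0003
```

Emit:
servo_tool(
  moves=[
    [[0,0,0,-0.0005,0,0,1],[0,0,0,-0.0005,0,0,1]],
  ],
)

```text
time_s: 29.65
ee_pos: [0.5376, -0.0595, 0.0563]
eef_rot: [-3.141, -0.001, 3.021]
force: [-2.9, 0.1, 1.6]
grip_width: 0.0004
```

At 2.9 N the edge holds with no motion (x steady at 0.5376). The accidental 7 N did shift the head about 1 mm sideways. Retreat and check that it's still home.

Emit:
servo_tool(
  moves=[
    [[0,0,0,0.006,0,0,1],[0,0,0,0.02,0,0,1],[0,0,0,0.03,0,-0.06,1],[0,0,0,0.03,0,-0.14,1],[0,0,0,0.1,0,-0.22,1],[0,0,0,0.18,0.06,-0.28,1],[0,0,0,0.26,0.12,-0.3,1],[0,0,0,0.3,0.18,-0.3,1],[0,0,0,0.3,0.22,-0.3,1],[0,0,0,0.3,0.22,-0.3,1],[0,0,0,0.3,0.22,-0.3,1]],
  ],
)

```text
time_s: 30.57
ee_pos: [0.4013, 0.0692, 0.2069]
eef_rot: [-3.141, 0.001, 3.025]
force: [0.1, -0.4, 0.2]
grip_width: 0.0002
```

```bash
python3 -c "
from h import *
from station import *
import cv2
out=[]
c=camera('top')['color'];c2=camera('side')['color']
for a in (np.load('top3.npz')['color'],np.load('top5.npz')['color'],c):
    a=a[185:235,270:340,::-1]; out.append(cv2.resize(a,None,fx=5,fy=5,interpolation=cv2.INTER_CUBIC))
cv2.imwrite('pics/cmp7.png',np.vstack([np.hstack(out[1:]),np.hstack([out[0],cv2.resize(c2[200:250,190:260,::-1].copy(),None,fx=5,fy=5)])]))
cv2.imwrite('pics/rh7.png',np.hstack([cv2.resize(np.ascontiguousarray(a[195:225,318:340,::-1]),None,fx=16,fy=16,interpolation=cv2.INTER_CUBIC) for a in (np.load('top5.npz')['color'],c)]))
print(get_obs()['ee_pos'])
"
```

```text
[0.40202057 0.06743742 0.20626574]
```

View pics/cmp7.png

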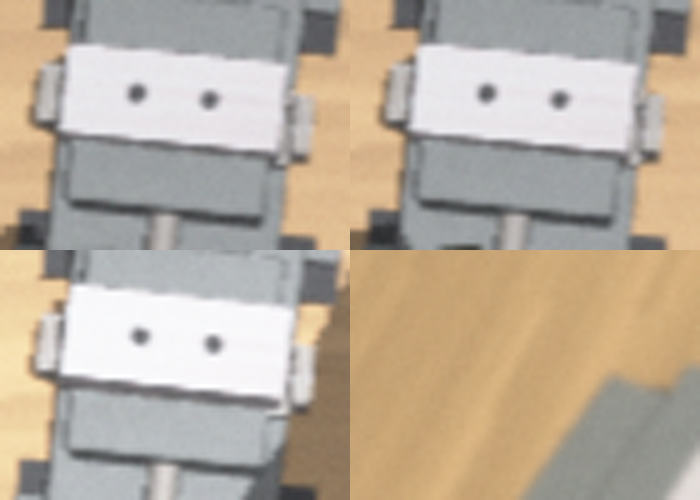

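View pics/rh7.png

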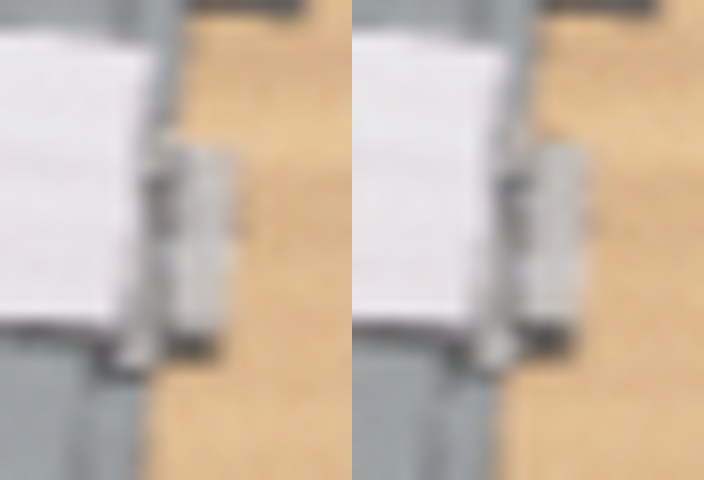

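```bash
python3 -c "
from station import *
print(get_obs()['time_s'],get_obs()['force']);print(hand_in())"
```

```text
30.6667 [-0.66320426  0.38025092  0.07588668]
the job is handed in; nothing more can be done
None
```

I did the whole job in the order asked and handed it in at 30.7 s, but my first nudge was harder than it should have been.

- **Bars:** I pushed each bar until it stopped solid, at about 15–16 N. The top camera shows both heads flush with the vise ends.
- **Block:** I pressed the two ends in turn. The last full pushes were 22 N on the left (26 N before that) and 26.5 N on the right, all under the 30 N limit but some above the 17–24 N you gave. At similar light force the two ends touched within about 0.2 mm of each other, so the block is level.
- **Nudge (the check that went wrong):** I nudged the right head on its side edge. The first try reached about 7 N instead of about 2 N. The bar slid about 1 mm sideways, within its side play. A second, gentle nudge of 2.9 N did not move it. The last picture shows no gap at the right head, so it is still home.
- **Not tested:** I nudged only the right bar. The left bar's pinch rests on its pressing force alone.
- **Other things on the bench:** I never touched them, and the arm was clear of everything at hand-in.

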